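# Lay out the titration corner

### The job

Lay out the bench for a titration: stand the stoppered flask in the middle of the stirrer's round plate, the tall brown bottle on the coaster behind the tube rack, the short brown bottle on the coaster behind the stirrer, and the beaker on the coaster between stirrer and rack, with the white cover centred on top of the beaker so that it closes the mouth all round. Centre each thing on its coaster or plate, keep everything upright throughout, and set it down gently instead of dropping it. Let go of everything at the end.

Things in the scene. Friction and masses are not known exactly. Their poses are not given: they have to be found in the camera images.
- flask_mid (a point): Clear glass conical (Erlenmeyer) flask with a dark rubber stopper, 120 mm tall, loose, about 0.14 kg (varies by a quarter), standing upright on the bench. Foot 64 mm in diameter, cone narrowing to a 22 mm neck (72 to 94 mm above the foot); the stopper is firmly fixed, a cylinder 26 mm in diameter from 94 to 120 mm above the foot, and the place to grip. The point is on its axis half-way up, 60 mm above the foot; z up.
- tall_bottle_mid (a point): Tall brown glass bottle with white screw cap, 125 mm tall, loose, about 0.25 kg (varies by a quarter), upright. Body 52 mm in diameter up to 82 mm, then a shoulder; cap 28 mm in diameter from 99 to 125 mm above the foot, firmly on, the place to grip. The point is on its axis half-way up, 62.5 mm above the foot; z up.
- short_bottle_mid (a point): Short brown glass bottle with white screw cap, 85 mm tall, loose, about 0.11 kg (varies by a quarter), upright. Body 40 mm in diameter up to 48 mm, then a shoulder; cap 24 mm in diameter from 63 to 85 mm above the foot, firmly on, the place to grip. The point is on its axis half-way up, 42.5 mm above the foot; z up.
- beaker_mid (a point): Empty clear glass beaker, straight-sided, 46 mm in outer diameter, wall 3 mm, 70 mm tall, no spout, loose, about 0.08 kg (varies by a quarter), standing mouth up. Grip it across the outside near the top. The point is on its axis half-way up, 35 mm above the foot; z up.
- cover_mid (a point): White porcelain beaker cover, loose, about 0.06 kg (varies by a quarter): a flat disc 64 mm in diameter and 8 mm thick with a round knob 18 mm in diameter and 20 mm tall in the middle of its top (28 mm tall in all); it starts lying on the bench knob up. The disc's flat underside rests on the beaker's rim. The point is on its axis half-way up, 14 mm above its underside; z up.
- plate (a point): Centre of the top face of the magnetic stirrer's white round plate, 105 mm in diameter, 56 mm above the bench. The stirrer is an orange box 120 by 120 mm, fixed to the bench, switched off; its knob and display are on its front (its own -x, towards the robot; turned by up to about 11 degrees either way). It is to the left or the right of the middle coaster.
- rack: Tube rack, pink plastic full of white capped tubes, fixed to the bench: 60 mm (its x) by 130 mm (its y) by 88 mm high over the caps. Origin at the centre of its underside. It stands across the middle coaster from the stirrer.
- coaster_between: Round dark rubber coaster, 84 mm in diameter, 4 mm thick, fixed to the bench between stirrer and tube rack. Origin at the centre of its underside, on the bench.
- coaster_stirrer: Round dark rubber coaster like the others (84 mm, 4 mm thick, fixed), behind the stirrer: 130 mm from its centre on the side away from the robot. Origin at the centre of its underside, on the bench.
- coaster_rack: Round dark rubber coaster like the others (84 mm, 4 mm thick, fixed), behind the tube rack: 130 mm from its centre on the side away from the robot. Origin at the centre of its underside, on the bench.

How it is judged:
By the outcome, as a careful person would: the job done as asked, in the order asked, and still so for the second after the job is handed in, with the robot touching nothing.
It also fails if it takes over 131 s, if anything falls off the work surface, if the arm or the gripper's body presses on something with over 40 N, if the wrist force passes 120 N, or if a joint passes its speed limit or range.

### The arm

A 7-joint arm with a two-finger parallel gripper is mounted at the origin on the work surface. World frame = base frame: x ahead of the robot, y to its left, z up, the work surface at z = 0. Lengths are in m, angles in rad, forces in N, time in s.
With the tool pointing down it reaches from about 0.425 to 0.925 m from the base axis. Payload 6.8 kg.
Tool frame: the origin (TCP) lies midway between the tips of the shut fingers; the grasp point (between the pads) lies bot.grip_point_offset behind it (bot.grip_point_offset is the distance from the TCP to the grasp point, in m); z points along the fingers, y is the line along which they close (so a half turn about z gives the same grasp; the last joint's range is limited). The gripper opens to 85 mm and grips with 20 to 120 N. Pads are 22 mm wide; open, the fingers measure 114 mm over their backs; the gripper's body (76 mm by 85 mm) begins 54 mm behind the grasp point. The pads swing forward as they close: fully open they stand 13 mm farther back than shut.
Start: joints at [1.087, 0.477, 0.022, 1.555, -0.011, 1.109, -0.083], TCP at [0.248, -0.628, 0.231] pointing down, gripper open.
Joint ranges: [-2.96, 2.96], [-0.34, 2.1], [-1.41, 1.46], [0.24, 2.44], [-1.37, 4.51], [0.17, 1.92], [-2.96, 2.96]. Speed limits (rad/s): [2.39, 2.39, 3.14, 3.14, 3.14, 3.14, 3.14].

### API

Orientations are given as a unit quaternion [w, x, y, z].
In Python, from station import get_obs, cams, job, bot gives the robot as it stands.
- The arm moves only by the tool arm_command, never from a script. Its argument "rows" is a list that holds one entry, the list of rows, each a list of 5 numbers: the finger opening in mm, from 0 to 85.4, then the shift along the world's x, y, z in units of 60 mm (1.0 is 60 mm), then the turn about the world's z in units of 0.08 rad (1.0 is 0.08 rad). In form: [[[grip, x, y, z, turn], ...]]. A call has exactly 10 rows; each row shifts and turns the commanded pose from where the row before left it; what a row does not reach is not made up. A row lasts 1/8 s, in which the tool goes at most 62.5 mm and 10.7 degrees, less where a joint would pass 70% of its speed; a pose out of reach is approached as far as the arm can. A call with a number of a shift or a turn outside -1 to 1 is refused whole. A call with a gripper value outside its range is refused whole. The fingers move at their own pace and stop on an object; "newtons" is the grip in N (left out, the last holds). Time passes only in rows, so rows that do not move let the fingers close, or fill a call up. It gives the time, the measured TCP pose, the force, the opening and the grip force at its end, in the units of the state.
- get_obs(): the state, without advancing time (a new reading comes with each control period).
- cams.read_camera(name): name is "scene" or "top" or "wrist"; returns the picture (400x640x3 uint8, red, green, blue); there is no depth.
- cams.camera_params(name): a dict with "K" (3x3 intrinsics, pixels), "extrinsics" (4x4, takes a point from camera to world coordinates). Camera axes: x right, y down, z forward; pixel columns grow to the right and rows downward; lengths in m; the calibration is good to about 2 mm. A picture is of the moment at which its call begins: read the wrist's pose just before it. camera_params takes no time and is no camera call; for the wrist camera it gives the pose at the moment of the call.
- job.hand_in(): hands the job in; it is judged then, once.
The state is a dict: "t": time; "q": joint angles; "joint_vel": joint speeds; "joint_torque": joint torques, N m; "eef_pos": TCP position; "tool_rot": TCP orientation; "contact_force": force on the tool from outside, world axes, zero at the start; "torque": the same for the moment, N m; "gripper_width": opening from 0.0 (shut) to 1.0 (fully open); "grasp_force": force on a finger pad.
Only numpy, scipy, OpenCV 4.12 (cv2) and the standard library are available. Lean on these libraries where they do the work, as an engineer would, in place of code of your own. Each camera call takes 0.05 s, during which the arm holds its last target. There are 200 camera calls.

## Working session

There is one attempt and no reset: what is moved stays moved. The work goes in short steps, Python scripts to look and compute and a tool call to move; the robot and the scene stay as the last step left them, time stands still between calls to the robot, and variables do not carry over. Pictures are saved under pics/ and viewed, at most 14 in all, crops included, and the job is handed in when it is done.

Besides the shell and the picture viewer there is one more tool, called after "Emit:" as name(argument=value, ...), one argument or row to a line, values as JSON. arm_command: Moves the arm, as the interface text tells. Its arguments: {"type":"object","properties":{"rows":{"type":"array"},"newtons":{"type":"number"}},"required":["rows"]}

```bash
ls; mkdir -p pics
python3 - <<'E'
from station import get_obs,cams,job,bot
import cv2
import numpy as np
o=get_obs();print({k:np.round(v,3) for k,v in o.items()});print(bot.grip_point_offset)
for n in ("scene","top"):
    im=cams.read_camera(n);cv2.imwrite(f"pics/{n}0.png",im[...,::-1]);p=cams.camera_params(n);print(n,np.round(p["K"],1).tolist(),np.round(p["extrinsics"],3).tolist())
p=cams.camera_params("wrist");print(np.round(p["extrinsics"],3).tolist())
E
```

```text
pics
{'t': np.float64(0.0), 'q': array([ 1.087,  0.478,  0.022,  1.556, -0.012,  1.109, -0.083]), 'joint_vel': array([-0.   ,  0.   ,  0.001,  0.002, -0.002, -0.001, -0.   ]), 'joint_torque': array([ 1.0000e-03, -5.9645e+01,  1.6080e+00, -2.8120e+01,  1.2000e-02,
        9.0000e-03, -0.0000e+00]), 'eef_pos': array([ 0.247, -0.627,  0.23 ]), 'tool_rot': array([-0.001,  0.982,  0.187, -0.   ]), 'contact_force': array([ 0.043,  0.443, -1.254]), 'torque': array([-0.011,  0.024,  0.03 ]), 'grasp_force': np.float64(0.0), 'gripper_width': np.float64(1.0)}
0.0187
scene [[507.5, 0.0, 322.4], [0.0, 507.5, 200.3], [0.0, 0.0, 1.0]] [[-0.723, 0.398, -0.565, 1.218], [0.691, 0.435, -0.578, 0.755], [0.016, -0.808, -0.589, 0.816], [0.0, 0.0, 0.0, 1.0]]
top [[493.8, 0.0, 321.1], [0.0, 493.8, 203.0], [0.0, 0.0, 1.0]] [[-0.026, -0.997, 0.069, 0.443], [-1.0, 0.027, 0.004, 0.058], [-0.006, -0.069, -0.998, 1.193], [0.0, 0.0, 0.0, 1.0]]
[[0.366, -0.894, -0.259, 0.313], [-0.931, -0.352, -0.099, -0.601], [-0.003, 0.277, -0.961, 0.374], [0.0, 0.0, 0.0, 1.0]]
```

View pics/top0.png

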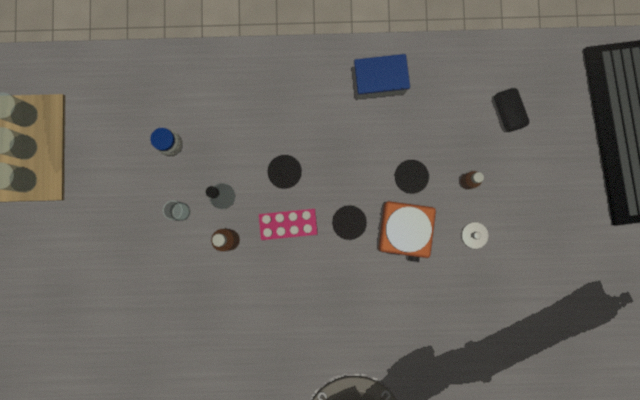

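View pics/scene0.png

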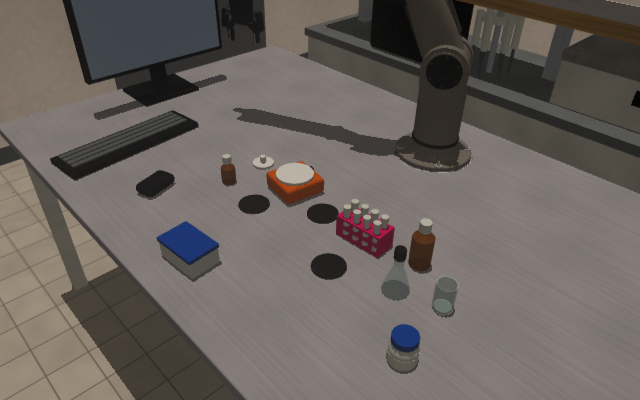

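The top view shows the stirrer at (408,230), the rack at (288,224), and coasters at (285,171), (411,176) and (349,222). The flask stopper is at (212,192), the tall cap at (218,240), the beaker at (177,211), the short cap at (478,177) and the cover at (475,235). The blue jar and blue box are clutter. The scene view agrees.

```bash
cat > h.py <<'E'
import cv2, numpy as np
from station import get_obs,cams,job,bot
def ray(n,uv,z,p=None):
    p=p or cams.camera_params(n); E=np.array(p["extrinsics"]); 
    d=E[:3,:3]@np.linalg.solve(p["K"],[uv[0],uv[1],1.]); o=E[:3,3]
    return (o+d*(z-o[2])/d[2])[:2]
def proj(p,X):
    E=np.linalg.inv(p["extrinsics"]); c=np.array(p["K"])@(E[:3,:3]@X+E[:3,3]); return c[:2]/c[2]
def blobs(m,mn=20):
    n,l,s,c=cv2.connectedComponentsWithStats(m.astype(np.uint8))
    return [(c[i].round(1).tolist(),s[i].tolist()) for i in range(1,n) if s[i,4]>=mn]
E
python3 - <<'E'
from h import *
im=cv2.imread("pics/top0.png"); h=cv2.cvtColor(im,cv2.COLOR_BGR2HSV).astype(int); H,S,V=h[...,0],h[...,1],h[...,2]
R=np.zeros(V.shape,bool); R[150:265,150:500]=1
for nm,m in (("dark",(V<45)),("white",(V>150)&(S<60)),("orange",(H<14)&(S>190)&(V>120)),("pink",(H>160)&(S>150))):
    for c,s in blobs(m&R,15):
        print(nm,c,s,{z:np.round(ray("top",c,z),4).tolist() for z in (.004,.056,.12,.085)})
m=(H>160)&(S>150)&R
print(cv2.minAreaRect(cv2.findNonZero(m.astype(np.uint8))))
m=(H<14)&(S>190)&(V>120)&R;m[:,:370]=0
print(cv2.minAreaRect(cv2.findNonZero(m.astype(np.uint8))))
crop=lambda a,b,c,d:cv2.resize(im[a:b,c:d],None,fx=6,fy=6,interpolation=cv2.INTER_CUBIC)
cv2.imwrite("pics/crop0.png",np.hstack([crop(170,260,155,245),crop(160,250,440,480+20)[:, :240]]))
E
```

```text
dark [284.0, 171.2] [268, 156, 33, 32, 816] {0.004: [0.6058, 0.1504], 0.056: [0.5987, 0.1464], 0.12: [0.59, 0.1414], 0.085: [0.5947, 0.1441]}
dark [411.1, 176.0] [395, 160, 33, 33, 785] {0.004: [0.5858, -0.157], 0.056: [0.5795, -0.1476], 0.12: [0.5719, -0.136], 0.085: [0.5761, -0.1423]}
dark [212.2, 191.9] [206, 187, 13, 11, 108] {0.004: [0.5601, 0.3253], 0.056: [0.555, 0.3136], 0.12: [0.5487, 0.2992], 0.085: [0.5521, 0.3071]}
dark [348.9, 222.0] [333, 206, 33, 33, 799] {0.004: [0.4785, -0.0032], 0.056: [0.477, -0.0005], 0.12: [0.4751, 0.0028], 0.085: [0.4761, 0.001]}
white [478.3, 177.0] [474, 173, 9, 9, 54] {0.004: [0.5789, -0.3192], 0.056: [0.573, -0.3027], 0.12: [0.5657, -0.2824], 0.085: [0.5697, -0.2935]}
white [408.6, 229.1] [387, 207, 45, 45, 1603] {0.004: [0.4576, -0.146], 0.056: [0.457, -0.1371], 0.12: [0.4562, -0.1261], 0.085: [0.4567, -0.1321]}
white [306.0, 214.9] [303, 211, 7, 9, 47] {0.004: [0.4983, 0.0997], 0.056: [0.4959, 0.0978], 0.12: [0.493, 0.0956], 0.085: [0.4946, 0.0968]}
white [292.3, 216.2] [289, 213, 8, 8, 46] {0.004: [0.4961, 0.1327], 0.056: [0.4938, 0.1295]
[... 985 characters left out ...]
 0.1581], 0.12: [0.4593, 0.1524], 0.085: [0.4598, 0.1555]}
white [218.0, 239.8] [213, 235, 11, 11, 89] {0.004: [0.4441, 0.3126], 0.056: [0.444, 0.3015], 0.12: [0.444, 0.2878], 0.085: [0.444, 0.2953]}
pink [288.4, 224.3] [259, 210, 57, 29, 625] {0.004: [0.4768, 0.1426], 0.056: [0.4754, 0.1389], 0.12: [0.4736, 0.1343], 0.085: [0.4745, 0.1368]}
((287.44061279296875, 223.90594482421875), (24.57741928100586, 55.224571228027344), 84.2894058227539)Traceback (most recent call last):
  File "<stdin>", line 10, in <module>
cv2.error: OpenCV(4.12.0) /io/opencv/modules/imgproc/src/convhull.cpp:143: error: (-215:Assertion failed) total >= 0 && (depth == CV_32F || depth == CV_32S) in function 'convexHull'
```

Checks agree with the given sizes: plate to coaster_stirrer measures 130 mm, and rack to coaster_rack measures 130 mm. Now moving toward the flask.

Emit:
arm_command(
  rows=[
    [[60,0.45,0.75,0,0.75],[60,0.45,0.75,0,0.75],[60,0.45,0.75,0,0.75],[60,0.45,0.75,0,0.75],[60,0.45,0.75,0,0.75],[60,0.45,0.75,0,0.75],[60,0.45,0.75,0,0.75],[60,0.45,0.75,0,0.75],[60,0.45,0.75,0,0.75],[60,0.45,0.75,0,0.75]],
  ],
  newtons=45,
)

```text
t: 1.35
eef_pos: [0.5182, -0.1764, 0.2311]
tool_rot: [-0.0, 0.883, 0.47, -0.0]
contact_force: [0.7, 0.1, -0.1]
gripper_width: 0.706
grasp_force: 0.0
```

Emit:
arm_command(
  rows=[
    [[60,0.05,0.75,0,0.75],[60,0.05,0.75,0,0.75],[60,0.05,0.75,0,0.75],[60,0.05,0.75,0,0.75],[60,0.05,0.75,0,0.75],[60,0.05,0.75,0,0.75],[60,0.05,0.75,0,0.75],[60,0.05,0.75,0,0.75],[60,0,0,0,0.75],[60,0,0,0,0.75]],
  ],
)

```text
t: 2.6
eef_pos: [0.5413, 0.1828, 0.2308]
tool_rot: [-0.0, 0.704, 0.71, -0.0]
contact_force: [0.0, -0.5, -0.3]
gripper_width: 0.703
grasp_force: 0.0
```

Run:
```python
from h import *
o=get_obs();print(o["t"],np.round(o["eef_pos"],4),np.round(o["tool_rot"],3),o["gripper_width"],np.round(o["q"],2))
p=cams.camera_params("wrist");im=cams.read_camera("wrist");cv2.imwrite("pics/w1.png",im[...,::-1])
np.savez("pics/w1.npz",K=p["K"],extrinsics=p["extrinsics"])
print(np.round(p["extrinsics"],3).tolist(),np.round(p["K"],1).tolist())
print({n:proj(p,np.array(X)).round(1).tolist() for n,X in dict(stop=(.5487,.2992,.12),tall=(.444,.2868,.125),shut=(o["eef_pos"])).items()})
```

```text
2.6 [0.5413 0.1828 0.2308] [-0.     0.704  0.71  -0.   ] 0.7029367973990626 [ 0.03  0.37 -0.58  1.78  0.23  1.07 -0.63]
[[1.0, 0.007, 0.0, 0.54], [0.007, -0.961, -0.276, 0.254], [-0.002, 0.276, -0.961, 0.374], [0.0, 0.0, 0.0, 1.0]] [[294.9, 0.0, 312.4], [0.0, 294.9, 197.4], [0.0, 0.0, 1.0]]
{'stop': [323.8, 52.9], 'tall': [189.6, 68.0], 'shut': [313.4, 251.6]}
```

View pics/w1.png

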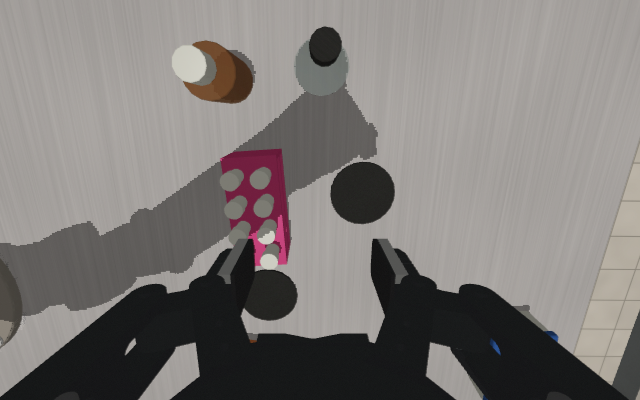

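The wrist view shows the stopper top at about (325,41), the tall cap at (189,62), coaster_rack at (362,192) and the edge of coaster_between at (268,295). Next I compare these with the top view.

Run:
```python
from h import *
p=dict(np.load("pics/w1.npz"));im=cv2.imread("pics/w1.png");h=cv2.cvtColor(im,cv2.COLOR_BGR2HSV).astype(int);S,V=h[...,1],h[...,2]
R=np.zeros(V.shape,bool);R[:235,170:400]=1
print("tile V stopper",V[30:70:4,325],"coaster",V[192,362])
for c,s in blobs((V<60)&(S<60)&R,60): print("dark",c,s,ray("",c,.004,p).round(4),ray("",c,.107,p).round(4),ray("",c,.12,p).round(4))
for c,s in blobs((V>165)&(S<40)&R,60): print("white",c,s,ray("",c,.125,p).round(4))
t=cv2.imread("pics/top0.png");s=cv2.imread("pics/scene0.png")
z=lambda a:cv2.resize(a,None,fx=8,fy=8,interpolation=cv2.INTER_CUBIC)
cv2.imwrite("pics/c2.png",np.hstack([z(t[190:230,155:200]),z(s[270:318,425:470][:40])]))
cv2.imwrite("pics/c3.png",np.hstack([cv2.resize(im[20:80,300:350],(400,480))]))
```

```text
tile V stopper [40 38 39 38 37 38 37 40 21 71] coaster 38
dark [324.6, 46.2] [309, 27, 32, 40, 995] [0.5532 0.3268] [0.5497 0.3065] [0.5492 0.304 ]
dark [361.9, 192.3] [331, 162, 63, 62, 3058] [0.6049 0.1551] [0.5869 0.1826] [0.5847 0.1861]
white [184.9, 94.0] [170, 0, 37, 188, 3447] [0.4382 0.2676]
white [202.8, 21.9] [195, 0, 15, 41, 279] [0.4574 0.3189]
white [224.7, 25.4] [211, 0, 28, 51, 972] [0.4736 0.3167]
white [253.5, 38.5] [239, 0, 28, 127, 1545] [0.4949 0.3079]
white [270.6, 58.2] [268, 0, 6, 120, 258] [0.5074 0.2943]
white [283.8, 51.9] [274, 0, 20, 113, 1577] [0.5178 0.2988]
white [299.8, 29.5] [297, 0, 6, 49, 133] [0.5301 0.3143]
white [316.4, 14.9] [315, 0, 5, 29, 87] [0.5426 0.3241]
white [333.1, 14.3] [330, 0, 6, 28, 72] [0.555  0.3246]
white [364.8, 84.5] [349, 17, 31, 112, 1469] [0.5814 0.2757]
white [391.4, 139.5] [379, 39, 21, 196, 2171] [0.6059 0.233 ]
white [251.6, 109.2] [247, 83, 9, 54, 209] [0.4909 0.2563]
white [213.1, 123.2] [207, 101, 11, 61, 183] [0.4587 0.2451]
white [227.9, 124.5] [219, 103, 19, 52, 687] [0.4708 0.2442]
white [172.0, 170.8] [170, 136, 7, 59, 197] [0.4201 0.2053]
white [358.3, 159.7] [346, 155, 26, 11, 67] [0.5792 0.216 ]
white [328.0, 209.3] [321, 170, 17, 65, 573] [0.5545 0.1716]
white [317.0, 211.0] [313, 178, 7, 57, 258] [0.5448 0.1699]
white [308.2, 211.2] [307, 185, 4, 50, 160] [0.5369 0.1697]
white [294.3, 220.1] [291, 194, 9, 41, 206] [0.5245 0.1611]
white [339.1, 226.0] [337, 216, 5, 19, 82] [0.5649 0.1558]
white [376.5, 227.5] [372, 219, 9, 16, 85] [0.5988 0.1546]
white [346.8, 228.2] [343, 220, 9, 15, 92] [0.5719 0.1537]
```

View pics/c2.png

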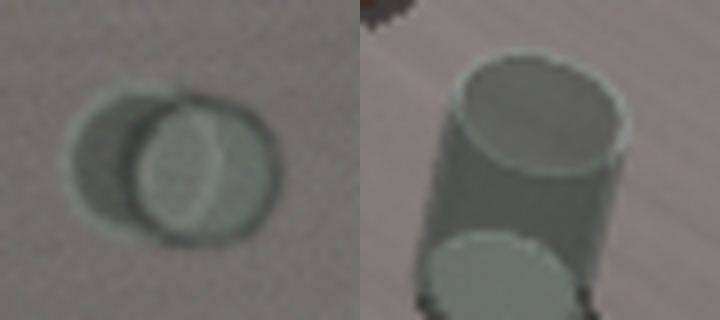

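Rim and foot circles of the beaker in the top view: rim centre at (172.8,210), foot at (180.6,211.2). The scene view puts the rim centre at (447.6,284). Next I check the wrist camera's offset against the scene camera.

Run:
```python
from h import *
print("beaker",ray("top",(172.8,210),.07),ray("top",(180.6,211.2),0.002),"scene",ray("scene",(447.6,284),.07))
im=cv2.imread("pics/scene0.png");h=cv2.cvtColor(im,cv2.COLOR_BGR2HSV).astype(int);S,V=h[...,1],h[...,2]
R=np.zeros(V.shape,bool);R[145:300,215:470]=1
for c,s in blobs((V<45)&R,40): print("dark",c,s,ray("scene",c,.004).round(4),ray("scene",c,.107).round(4))
for c,s in blobs((V>150)&(S<60)&R,15): print("white",c,s,*[ray("scene",c,z).round(4) for z in (.004,.056,.074,.112)])
```

```text
beaker [0.51455381 0.40090509] [0.51544781 0.40279161] scene [0.51465249 0.40628327]
dark [438.3, 146.5] [420, 145, 36, 5, 120] [-0.0362 -0.0021] [0.1229 0.0939]
dark [253.6, 203.7] [239, 195, 30, 18, 440] [ 0.5861 -0.1551] [ 0.6663 -0.0397]
dark [322.1, 213.0] [307, 204, 31, 19, 466] [ 0.4791 -0.0012] [0.5728 0.0946]
dark [399.8, 253.4] [394, 246, 13, 16, 171] [0.4518 0.2383] [0.549  0.3038]
dark [328.3, 265.9] [311, 254, 35, 25, 694] [0.6069 0.1533] [0.6845 0.2296]
white [225.9, 155.6] [223, 154, 7, 4, 25] [ 0.4969 -0.4103] [ 0.5431 -0.3357] [ 0.5591 -0.3099] [ 0.5928 -0.2554]
white [262.8, 161.3] [253, 155, 21, 12, 153] [ 0.4339 -0.3082] [ 0.4842 -0.2401] [ 0.5015 -0.2166] [ 0.5382 -0.1668]
white [294.3, 172.8] [276, 163, 38, 21, 610] [ 0.4056 -0.196 ] [ 0.4576 -0.1352] [ 0.4756 -0.1141] [ 0.5137 -0.0696]
white [354.8, 200.5] [352, 199, 7, 4, 24] [0.375  0.0186] [0.429  0.0657] [0.4477 0.0821] [0.4872 0.1165]
white [347.0, 206.0] [344, 204, 7, 5, 29] [0.4087 0.0217] [0.4605 0.0686] [0.4785 0.0848] [0.5164 0.1191]
white [364.4, 205.6] [361, 204, 8, 4, 27] [0.3729 0.052 ] [0.4271 0.097 ] [0.4458 0.1126] [0.4854 0.1455]
white [374.6, 210.8] [371, 209, 8, 5, 31] [0.37   0.0859] [0.4244 0.1288] [0.4432 0.1436] [0.4829 0.1749]
white [356.9, 211.4] [354, 210, 7, 4, 25] [0.4066 0.056 ] [0.4585 0.1007] [0.4765 0.1162] [0.5145 0.1489]
white [367.0, 216.6] [364, 215, 7, 4, 26] [0.4035 0.0891] [0.4556 0.1317] [0.4737 0.1465] [0.5118 0.1776]
white [384.7, 216.2] [381, 214, 8, 5, 29] [0.3681 0.1193] [0.4225 0.16  ] [0.4414 0.1741] [0.4811 0.2038]
white [426.0, 221.7] [421, 218, 12, 8, 72] [0.307  0.2068] [0.3653 0.2419] [0.3855 0.2541] [0.4282 0.2797]
white [377.0, 222.1] [374, 220, 7, 5, 27] [0.4016 0.1221] [0.4539 0.1626] [0.472  0.1766] [0.5102 0.2062]
```

Emit:
arm_command(
  rows=[
    [[60,0.13,0.5,0,0],[60,0,0.5,0,0],[60,0,0.5,0,0],[60,0,0.5,0,0],[60,0,0,-0.4,0],[60,0,0,-0.4,0],[60,0,0,-0.4,0],[60,0,0,0,0],[60,0,0,0,0],[60,0,0,0,0]],
  ],
)

```text
t: 3.9
eef_pos: [0.5502, 0.3025, 0.1606]
tool_rot: [0.0, 0.705, 0.709, 0.001]
contact_force: [0.8, 0.4, 0.3]
gripper_width: 0.707
grasp_force: 0.0
```

```bash
cat > w.py <<'E'
from h import *
import sys
def snap(name):
    o=get_obs();p=cams.camera_params("wrist");im=cams.read_camera("wrist");cv2.imwrite(f"pics/{name}.png",im[...,::-1])
    np.savez(f"pics/{name}.npz",K=p["K"],extrinsics=p["extrinsics"])
    a=2*np.arctan2(o["tool_rot"][2],o["tool_rot"][1])
    print(round(float(o["t"]),2),"tcp",np.round(o["eef_pos"],4),"ang",round(float(a),3),"w",round(float(o["gripper_width"])*85.4,1),"gf",round(float(o["grasp_force"]),1),"F",np.round(o["contact_force"],1),"tcp px",proj(p,o["eef_pos"]).round(1))
    return im,p,o
if __name__=="__main__": snap(sys.argv[1])
E
python3 w.py w2
```

```text
3.9 tcp [0.5502 0.3025 0.1606] ang 1.575 w 60.4 gf 0.0 F [0.8 0.4 0.3] tcp px [313.4 251.5]
```

View pics/w2.png

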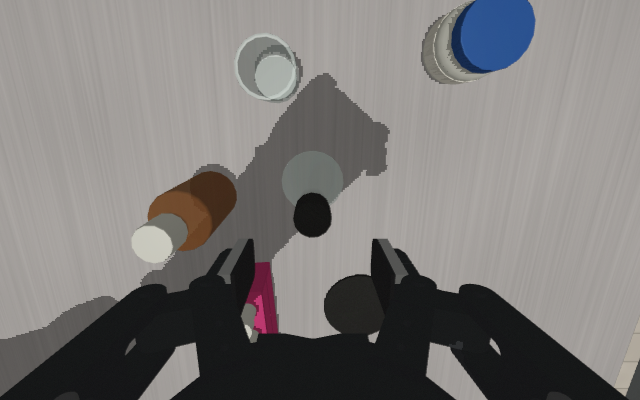

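The wrist view at hover shows the stopper top at about (312,218), the tall cap top at (152,243) and the beaker rim centre at (266,67).

Run:
```python
from h import *
p=dict(np.load("pics/w2.npz"))
im=cv2.imread("pics/w2.png");V=im.max(2);R=np.zeros(V.shape,bool);R[185:245,285:340]=1
print(blobs((V<45)&R,60))
for n,uv,z in (("stop",(312,217.5),.12),("tall",(152,243),.125),("beaker",(266,67),.07)): print(n,ray("",uv,z,p).round(4))
print(proj(p,np.array([.549,.303,.12])))
```

```text
[([311.9, 214.7], [293, 193, 38, 44, 1305])]
stop [0.5494 0.3071]
tall [0.4439 0.2908]
beaker [0.5154 0.4059]
[311.38039396 223.3734487 ]
```

Emit:
arm_command(
  rows=[
    [[60,-0.02,0.03,-0.3,0],[60,0,0,-0.3,0],[60,0,0,-0.3,0],[60,0,0,-0.3,0],[60,0,0,0,0],[15,0,0,0,0],[15,0,0,0,0],[15,0,0,0,0],[15,0,0,0,0],[15,0,0,0,0]],
  ],
  newtons=45,
)

```text
t: 5.2
eef_pos: [0.5491, 0.3043, 0.0882]
tool_rot: [0.0, 0.705, 0.709, 0.001]
contact_force: [1.7, 0.3, 5.9]
gripper_width: 0.287
grasp_force: 44.7
```

```bash
python3 w.py w3
```

```text
5.2 tcp [0.5491 0.3043 0.0882] ang 1.576 w 24.5 gf 44.7 F [1.7 0.3 5.9] tcp px [313.4 251.6]
```

View pics/w3.png

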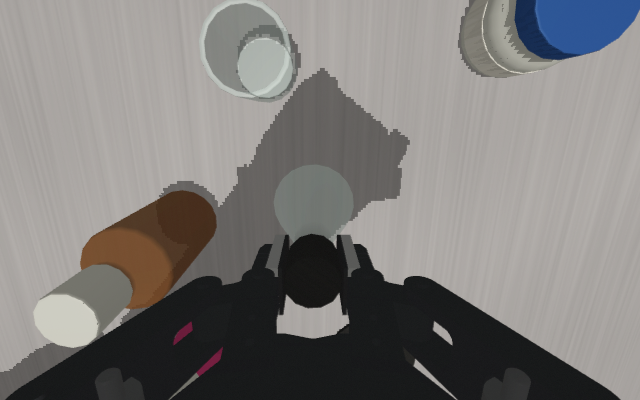

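The flask is held: the stopper sits between the pads at about (313,272) and the foot disc is at (314,203).

Run:
```python
from h import *
p=dict(np.load("pics/w3.npz"))
im=cv2.imread("pics/w3.png");V=im.max(2)
print([ (r,np.where(V[r,285:342]<32)[0][[0,-1]]+285) for r in range(232,312,6)])
print(proj(p,np.array([.5491,.3043,.12])),proj(p,np.array([.5491,.3043,0.0])),ray("",(314,203),0,p))
```

```text
Traceback (most recent call last):
IndexError: index 0 is out of bounds for axis 0 with size 0
```

Emit:
arm_command(
  rows=[
    [[15,0,0,0.1,0],[15,0,0,0.2,0],[15,0,0,0.3,0],[15,0,0,0.4,0],[15,0,0,0.4,0],[15,0,0,0.4,0],[15,0,-0.2,0.2,0],[15,-0.1,-0.3,0,0],[15,-0.1,-0.4,0,0],[15,-0.1,-0.5,0,0]],
  ],
)

```text
t: 6.5
eef_pos: [0.529, 0.2175, 0.2061]
tool_rot: [-0.0, 0.705, 0.709, -0.001]
contact_force: [0.7, -0.5, -2.2]
gripper_width: 0.293
grasp_force: 44.3
```

Emit:
arm_command(
  rows=[
    [[15,-0.1,-0.5,0,0],[15,-0.1,-0.5,0,0],[15,-0.1,-0.5,0,0],[15,-0.1,-0.5,0,0],[15,-0.1,-0.5,0,0],[15,-0.1,-0.5,0,0],[15,-0.1,-0.5,0,0],[15,-0.1,-0.5,0,0],[15,-0.1,-0.5,0,0],[15,-0.1,-0.4,0,0]],
  ],
)

```text
t: 7.75
eef_pos: [0.468, -0.0766, 0.2062]
tool_rot: [-0.001, 0.706, 0.708, -0.001]
contact_force: [0.7, 0.5, -1.8]
gripper_width: 0.292
grasp_force: 44.3
```

```bash
python3 w.py w4
```

```text
7.75 tcp [ 0.468  -0.0766  0.2062] ang 1.573 w 24.9 gf 44.3 F [ 0.7  0.5 -1.8] tcp px [313.4 251.6]
```

Emit:
arm_command(
  rows=[
    [[15,-0.08,-0.39,0,0],[15,-0.05,-0.3,0,0],[15,-0.05,-0.2,0,0],[15,0,-0.1,0,0],[15,0,0,-0.15,0],[15,0,0,-0.25,0],[15,0,0,-0.25,0],[15,0,0,-0.15,0],[15,0,0,-0.05,0],[15,0,0,0,0]],
  ],
)

```text
t: 9.05
eef_pos: [0.4596, -0.1334, 0.1562]
tool_rot: [-0.0, 0.705, 0.709, 0.0]
contact_force: [-1.3, -0.1, -1.6]
gripper_width: 0.292
grasp_force: 44.3
```

Run:
```python
from w import *
for n,P in (("w3",(.5491,.3043)),):
    p=dict(np.load(f"pics/{n}.npz")); print(proj(p,np.array([*P,.12])),proj(p,np.array([*P,0.])),ray("",(314,203),0,p))
im,p,o=snap("w5")
P=o["eef_pos"][:2];print("foot exp",proj(p,np.array([*P,o["eef_pos"][2]-.0882])))
t=cams.read_camera("top")
cv2.imwrite("pics/c5.png",np.hstack([im[120:320,200:430,::-1],cv2.resize(t[190:270,370:450,::-1],(200,200))]).repeat(1,0))
```

```text
[313.66593927 285.04920895] [312.90294449 203.06942875] [0.55000025 0.30436237]
9.05 tcp [ 0.4596 -0.1334  0.1562] ang 1.576 w 24.9 gf 44.3 F [-1.3 -0.1 -1.6] tcp px [313.3 251.6]
foot exp [313.07907352 202.98494889]
```

View pics/w5.png

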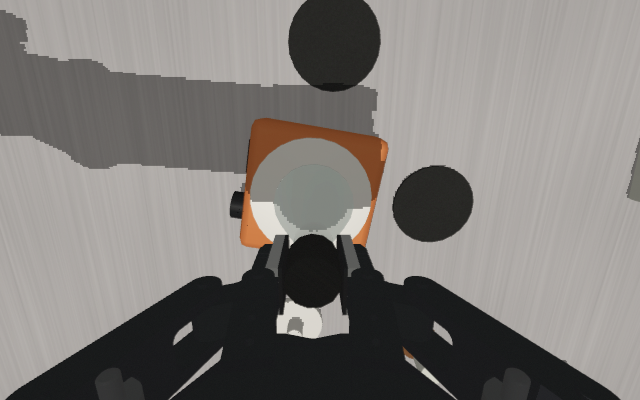

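The plate spans columns 250–371 with its top edge at row 138, so its centre is near (311,197). The flask foot covers roughly (313,200).

Run:
```python
from h import *
p=dict(np.load("pics/w5.npz"));im=cv2.imread("pics/w5.png").astype(int)
h=cv2.cvtColor(im.astype(np.uint8),cv2.COLOR_BGR2HSV).astype(int)
m=((h[...,1]<70)&(h[...,2]>90)).astype(np.uint8); m[:, :245]=0; m[:,378:]=0; m[:130]=0; m[225:]=0
# plate edge: per-row first and last non-orange; fit circle on plate plane
pts=[]
for r in range(140,225,4):
    c=np.where(m[r])[0]
    if len(c): pts+=[ray("",(c[0],r),.056,p),ray("",(c[-1],r),.056,p)]
pts=np.array(pts)
for _ in range(3):
    A=np.c_[2*pts,np.ones(len(pts))];s=np.linalg.lstsq(A,(pts**2).sum(1),rcond=None)[0];r=np.sqrt(s[2]+s[0]**2+s[1]**2)
    d=abs(np.hypot(*(pts-s[:2]).T)-r);pts=pts[d<max(.0015,np.median(d)*2)]
print("plate",s[:2].round(4),r.round(4),len(pts))
V=im.max(2)
for c,st in blobs((V<50)&(np.add.outer(np.arange(400),np.zeros(640))<245),1500): print(c,st,ray("",c,.004,p).round(4))
```

```text
plate [ 0.4563 -0.1329] 0.0545 34
[333.7, 42.6] [289, 0, 91, 92, 6855] [ 0.4778 -0.0011]
[432.2, 203.2] [393, 166, 79, 75, 4644] [ 0.5846 -0.1529]
```

Emit:
arm_command(
  rows=[
    [[15,-0.05,-0.01,0,0],[15,0,0,-0.04,0],[15,0,0,-0.04,0],[15,0,0,-0.04,0],[15,0,0,-0.03,0],[15,0,0,-0.02,0],[15,0,0,-0.01,0],[15,0,0,-0.01,0],[15,0,0,0,0],[15,0,0,0,0]],
  ],
)

```text
t: 10.4
eef_pos: [0.4566, -0.1341, 0.145]
tool_rot: [0.0, 0.705, 0.709, 0.0]
contact_force: [-0.3, -1.1, -2.3]
gripper_width: 0.294
grasp_force: 44.3
```

Emit:
arm_command(
  rows=[
    [[15,0,0,-0.01,0],[15,0,0,-0.01,0],[15,0,0,-0.01,0],[15,0,0,0,0],[15,0,0,0,0],[15,0,0,0,0],[15,0,0,0,0],[15,0,0,0,0],[15,0,0,0,0],[15,0,0,0,0]],
  ],
)

```text
t: 11.65
eef_pos: [0.4572, -0.1342, 0.1439]
tool_rot: [0.001, 0.705, 0.709, 0.0]
contact_force: [-1.5, 0.4, 8.2]
gripper_width: 0.291
grasp_force: 45.1
```

Emit:
arm_command(
  rows=[
    [[50,0,0,0,0],[50,0,0,0,0],[50,0,0,0,0],[50,0,0,0,0],[50,0,0,0.2,0],[50,0,0,0.4,0],[50,0,0,0.5,0],[50,0,0.3,0,0],[50,0,0.6,0,0],[50,0,0.7,0,0]],
  ],
)

```text
t: 12.9
eef_pos: [0.4568, -0.0376, 0.2101]
tool_rot: [0.001, 0.706, 0.708, 0.0]
contact_force: [0.3, 0.0, 0.2]
gripper_width: 0.586
grasp_force: 0.0
```

Emit:
arm_command(
  rows=[
    [[50,0,0.7,0,0],[50,0,0.7,0,0],[50,0,0.7,0,0],[50,0,0.7,0,0],[50,0,0.7,0,0],[50,-0.2,0.7,0,0],[50,0,0.7,0,0],[50,0,0.5,0,0],[50,0,0,-0.5,0],[50,0,0,-0.3,0]],
  ],
)

```text
t: 14.15
eef_pos: [0.4443, 0.2858, 0.1605]
tool_rot: [0.0, 0.705, 0.709, -0.0]
contact_force: [-0.7, 0.1, 0.1]
gripper_width: 0.582
grasp_force: 0.0
```

Run:
```python
from w import *
im,p,o=snap("w6")
print(proj(p,np.array([.444,.2905,.125])))
t=cams.read_camera("top");s=cams.read_camera("scene")
cv2.imwrite("pics/c6.png",np.hstack([im[...,::-1][150:350,180:440],cv2.resize(t[190:270,370:450,::-1],(200,200)),cv2.resize(s[100:220,240:360,::-1],(200,200))]))
V=t.max(2);R=np.zeros(V.shape,bool);R[200:260,380:440]=1
for c,st in blobs((V<50)&R,30): print(c,st,ray("top",c,.17))
V=s.max(2);R=np.zeros(V.shape,bool);R[100:200,250:350]=1
for c,st in blobs((V<50)&R,30): print(c,st,ray("scene",c,.163))
```

```text
14.15 tcp [0.4443 0.2858 0.1605] ang 1.576 w 49.7 gf 0.0 F [-0.7  0.1  0.1] tcp px [313.4 251.5]
[312.85517358 219.9050592 ]
[415.9, 228.2] [411, 224, 11, 10, 85] [ 0.45710883 -0.1326638 ]
[294.0, 138.2] [290, 133, 9, 12, 99] [ 0.45589238 -0.13555228]
[257.2, 197.3] [250, 195, 18, 5, 74] [0.68968137 0.00951844]
```

View pics/c6.png

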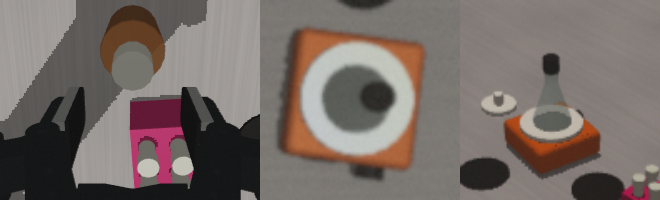

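The flask stands centred: its foot disc and the plate ring are concentric in the top view, and it is upright in the scene view. The tall cap is where I expected it, at about (312,220). Grasping the tall bottle.

Emit:
arm_command(
  rows=[
    [[50,0,0.035,-0.3,0],[50,0,0,-0.3,0],[50,0,0,-0.3,0],[50,0,0,-0.22,0],[50,0,0,0,0],[15,0,0,0,0],[15,0,0,0,0],[15,0,0,0,0],[15,0,0,0,0],[15,0,0,0,0]],
  ],
  newtons=55,
)

```text
t: 15.55
eef_pos: [0.4448, 0.2884, 0.0945]
tool_rot: [0.0, 0.705, 0.709, 0.001]
contact_force: [-1.5, -0.4, 5.7]
gripper_width: 0.31
grasp_force: 54.4
```

Run:
```python
from w import *
im,p,o=snap("w7")
P=o["eef_pos"]
print(proj(p,np.array([*P[:2],.0])),proj(p,np.array([*P[:2],.125])))
h=cv2.cvtColor(im,cv2.COLOR_RGB2HSV).astype(int);m=(h[...,0]<20)&(h[...,1]>120)&(h[...,2]>20)
print([x for x in blobs(m,300)])
```

```text
15.55 tcp [0.4448 0.2884 0.0945] ang 1.576 w 26.5 gf 54.4 F [-1.5 -0.4  5.7] tcp px [313.4 251.5]
[312.98986649 200.79210064] [313.62362254 283.29575316]
[([311.5, 207.6], [268, 170, 88, 75, 4185])]
```

Emit:
arm_command(
  rows=[
    [[15,0,0,0.1,0],[15,0,0,0.2,0],[15,0,0,0.3,0],[15,0,0,0.4,0],[15,0,0,0.4,0],[15,0,0,0.3,0],[15,0.1,0,0.1,0],[15,0.2,0,0,0],[15,0.3,-0.1,0,0],[15,0.4,-0.2,0,0]],
  ],
)

```text
t: 16.85
eef_pos: [0.5055, 0.2695, 0.2009]
tool_rot: [-0.0, 0.705, 0.709, -0.001]
contact_force: [0.4, -0.2, -2.5]
gripper_width: 0.311
grasp_force: 54.3
```

Emit:
arm_command(
  rows=[
    [[15,0.4,-0.4,0,0],[15,0.4,-0.4,0,0],[15,0.4,-0.4,0,0],[15,0.3,-0.4,0,0],[15,0.17,-0.24,0,0],[15,0,-0.1,-0.1,0],[15,0,0,-0.3,0],[15,0,0,-0.4,0],[15,0,0,-0.4,0],[15,0,0,-0.2,0]],
  ],
)

```text
t: 18.1
eef_pos: [0.6027, 0.1545, 0.1155]
tool_rot: [-0.001, 0.705, 0.71, -0.001]
contact_force: [-0.4, -0.2, -1.4]
gripper_width: 0.312
grasp_force: 54.4
```

Emit:
arm_command(
  rows=[
    [[15,0,0,-0.1,0],[15,0,0,0,0],[15,0,0,0,0],[15,0,0,0,0],[15,0,0,0,0],[15,0,0,0,0],[15,0,0,0,0],[15,0,0,0,0],[15,0,0,0,0],[15,0,0,0,0]],
  ],
)

```text
t: 19.35
eef_pos: [0.6047, 0.1536, 0.1119]
tool_rot: [-0.0, 0.705, 0.709, -0.0]
contact_force: [0.5, 1.3, -2.0]
gripper_width: 0.311
grasp_force: 54.4
```

Run:
```python
from w import *
im,p,o=snap("w8")
V=im.max(2).astype(int);h=cv2.cvtColor(im,cv2.COLOR_RGB2HSV).astype(int)
m=(V<55)&(h[...,1]<60);pts=[]
for r in range(100,235,4):
    c=np.where(m[r,200:430])[0]+200
    if len(c)>3: print(r,c[0],c[-1],end="; "); pts+=[ray("",(c[0],r),.004,p),ray("",(c[-1],r),.004,p)]
pts=np.array(pts)
for _ in range(4):
    A=np.c_[2*pts,np.ones(len(pts))];s=np.linalg.lstsq(A,(pts**2).sum(1),rcond=None)[0];r=np.sqrt(s[2]+s[0]**2+s[1]**2)
    d=abs(np.hypot(*(pts-s[:2]).T)-r);pts=pts[d<max(.0015,np.median(d)*2)]
print("\ncoaster",s[:2].round(4),r.round(4),len(pts))
```

```text
19.35 tcp [0.6047 0.1536 0.1119] ang 1.576 w 26.6 gf 54.4 F [ 0.5  1.3 -2. ] tcp px [313.3 251.5]
152 298 330; 156 290 338; 160 284 344; 164 280 348; 168 276 351; 172 274 354; 176 271 356; 180 270 358; 184 269 359; 188 268 360; 192 268 360; 196 268 360; 200 268 359; 204 269 359; 208 270 358; 212 271 356; 
coaster [0.6054 0.1541] 0.0408 32
```

View pics/w8.png

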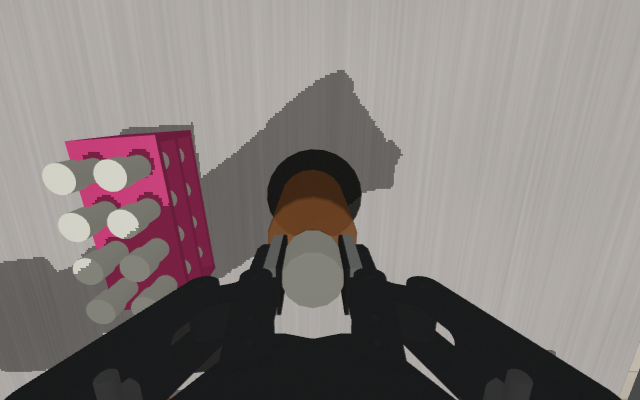

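The bottle hangs over the coaster, which the fit puts at (.6054,.1541), under 1 mm from the tool axis. Lowering and releasing.

Emit:
arm_command(
  rows=[
    [[15,0.01,0.01,-0.05,0],[15,0,0,-0.05,0],[15,0,0,-0.05,0],[15,0,0,-0.03,0],[15,0,0,-0.02,0],[15,0,0,-0.02,0],[15,0,0,-0.01,0],[15,0,0,-0.01,0],[15,0,0,0,0],[15,0,0,0,0]],
  ],
)

```text
t: 20.65
eef_pos: [0.6056, 0.1544, 0.0986]
tool_rot: [0.0, 0.705, 0.709, 0.0]
contact_force: [-3.0, 0.0, 6.6]
gripper_width: 0.312
grasp_force: 55.3
```

Emit:
arm_command(
  rows=[
    [[50,0,0,0,0],[50,0,0,0,0],[50,0,0,0,0],[50,0,0,0,0],[50,0,0,0.25,0],[50,0,0,0.5,0],[50,0,0,0.6,0],[50,0,0,0.5,0],[50,-0.03,-0.4,0,0],[50,-0.05,-0.7,0,0]],
  ],
)

```text
t: 21.9
eef_pos: [0.6008, 0.0898, 0.2105]
tool_rot: [0.0, 0.704, 0.71, 0.001]
contact_force: [1.5, 0.3, -0.2]
gripper_width: 0.585
grasp_force: 0.0
```

Emit:
arm_command(
  rows=[
    [[50,-0.05,-0.8,0,0],[50,-0.05,-0.8,0,0],[50,-0.05,-0.8,0,0],[50,-0.05,-0.8,0,0],[50,-0.1,-0.8,0,0],[50,-0.1,-0.8,0,0],[50,-0.1,-0.8,0,0],[50,-0.05,-0.5,-0.5,0],[50,0,-0.3,-0.7,0],[50,0,0,-0.2,0]],
  ],
)

```text
t: 23.15
eef_pos: [0.5656, -0.2972, 0.1227]
tool_rot: [-0.002, 0.706, 0.708, -0.001]
contact_force: [-0.1, 0.5, -0.2]
gripper_width: 0.582
grasp_force: 0.0
```

Run:
```python
from w import *
im,p,o=snap("w9")
print(proj(p,np.array([.568,-.296,.085])))
V=im.max(2).astype(int);h=cv2.cvtColor(im,cv2.COLOR_RGB2HSV).astype(int)
m=(h[...,1]>110)&(h[...,0]<20);m[235:]=0;print([b for b in blobs(m,200)])
```

```text
23.15 tcp [ 0.5656 -0.2972  0.1227] ang 1.573 w 49.7 gf 0.0 F [-0.1  0.5 -0.2] tcp px [313.4 251.6]
[317.06017768 223.97181882]
[([167.4, 43.3], [52, 0, 197, 82, 7099]), ([318.4, 186.6], [295, 166, 50, 51, 1367])]
```

View pics/w9.png

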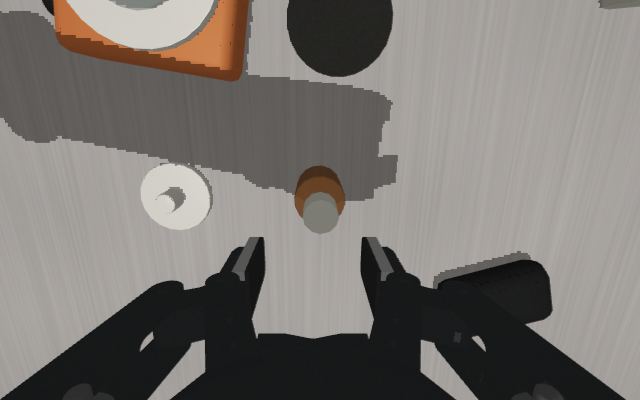

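The short cap top is at about (320,215), a few mm off my estimate. The cover is at (176,197). Correcting and grasping.

Emit:
arm_command(
  rows=[
    [[50,0.07,0.07,0,0],[50,0,0,-0.3,0],[50,0,0,-0.3,0],[50,0,0,-0.3,0],[50,0,0,-0.22,0],[50,0,0,0,0],[12,0,0,0,0],[12,0,0,0,0],[12,0,0,0,0],[12,0,0,0,0]],
  ],
  newtons=45,
)

```text
t: 24.45
eef_pos: [0.5722, -0.2918, 0.058]
tool_rot: [0.001, 0.705, 0.709, 0.0]
contact_force: [-0.5, -0.4, 3.6]
gripper_width: 0.263
grasp_force: 44.1
```

Run:
```python
from w import *
p=dict(np.load("pics/w9.npz"));print("cap",ray("",(320.5,215),.085,p).round(4),"cover",ray("",(176,197),.008,p).round(4))
im,p,o=snap("w10")
P=o["eef_pos"]
print([(z,proj(p,np.array([*P[:2],z])).round(1)) for z in (0,.048,.085)])
h=cv2.cvtColor(im,cv2.COLOR_RGB2HSV).astype(int)
m=(h[...,1]>110)&(h[...,0]<20);m[245:]=0;m[:120]=0;print([b for b in blobs(m,200)])
m=m.astype(int);print([(r,np.where(m[r])[0][[0,-1]].tolist()) for r in range(170,245,8) if m[r].any()])
```

```text
cap [ 0.5702 -0.2898] cover [ 0.4403 -0.2998]
24.45 tcp [ 0.5722 -0.2918  0.058 ] ang 1.576 w 22.4 gf 44.1 F [-0.5 -0.4  3.6] tcp px [313.4 251.6]
[(0, array([313.1, 215.2])), (0.048, array([313.3, 243.6])), (0.085, array([313.6, 279.1]))]
[([311.3, 216.7], [279, 189, 66, 56, 2524])]
[(194, [295, 327]), (202, [287, 334]), (210, [284, 338]), (218, [282, 340]), (226, [280, 343]), (234, [280, 343]), (242, [291, 334])]
```

Emit:
arm_command(
  rows=[
    [[12,0,0,0.1,0],[12,0,0,0.3,0],[12,0,0,0.4,0],[12,0,0.2,0.2,0],[12,0.03,0.4,0,0],[12,0.1,0.5,0,0],[12,0.1,0.5,0,0],[12,0,0.4,0,0],[12,0,0.2,-0.1,0],[12,0,0.08,-0.3,0]],
  ],
)

```text
t: 25.75
eef_pos: [0.5862, -0.1543, 0.0934]
tool_rot: [0.001, 0.705, 0.709, 0.0]
contact_force: [-0.3, 0.1, -1.0]
gripper_width: 0.266
grasp_force: 44.1
```

Emit:
arm_command(
  rows=[
    [[12,0,0,-0.3,0],[12,0,0,-0.1,0],[12,0,0,0,0],[12,0,0,0,0],[12,0,0,0,0],[12,0,0,0,0],[12,0,0,0,0],[12,0,0,0,0],[12,0,0,0,0],[12,0,0,0,0]],
  ],
)

```text
t: 27.0
eef_pos: [0.5855, -0.1548, 0.0693]
tool_rot: [-0.0, 0.705, 0.709, 0.0]
contact_force: [0.3, -0.2, -0.4]
gripper_width: 0.263
grasp_force: 44.1
```

```bash
cat > fit.py <<'E'
from w import *
def coaster(im,p,r0=100,r1=235,c0=200,c1=430):
    V=im.max(2).astype(int);h=cv2.cvtColor(im,cv2.COLOR_RGB2HSV).astype(int)
    m=(V<55)&(h[...,1]<60);pts=[]
    for r in range(r0,r1,4):
        c=np.where(m[r,c0:c1])[0]+c0
        if len(c)>3: pts+=[ray("",(c[0],r),.004,p),ray("",(c[-1],r),.004,p)]
    pts=np.array(pts)
    for _ in range(4):
        A=np.c_[2*pts,np.ones(len(pts))];s=np.linalg.lstsq(A,(pts**2).sum(1),rcond=None)[0];r=np.sqrt(s[2]+s[0]**2+s[1]**2)
        d=abs(np.hypot(*(pts-s[:2]).T)-r);pts=pts[d<max(.0015,np.median(d)*2)]
    print("coaster",s[:2].round(4),r.round(4),len(pts))
E
python3 - <<'E'
from fit import *
p=dict(np.load("pics/w10.npz"));print("foot back edge y",ray("",(313,189),0,p))
im,p,o=snap("w11");coaster(im,p)
E
```

```text
foot back edge y [ 0.57204904 -0.27228218]
27.0 tcp [ 0.5855 -0.1548  0.0693] ang 1.576 w 22.5 gf 44.1 F [ 0.3 -0.2 -0.4] tcp px [313.4 251.6]
coaster [ 0.5855 -0.1544] 0.0411 38
```

View pics/w11.png

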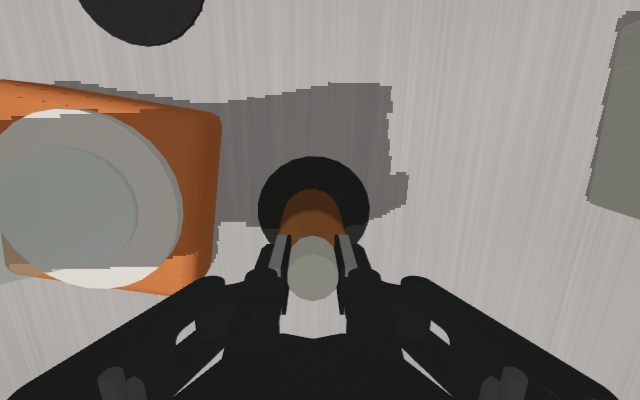

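The short bottle is centred on its coaster, with tool and coaster fit within 0.5 mm. Lowering it, releasing, then going to the beaker.

Emit:
arm_command(
  rows=[
    [[12,0,0.01,-0.04,0],[12,0,0,-0.04,0],[12,0,0,-0.02,0],[12,0,0,-0.02,0],[12,0,0,-0.01,0],[12,0,0,-0.01,0],[12,0,0,-0.01,0],[12,0,0,0,0],[12,0,0,0,0],[12,0,0,0,0]],
  ],
)

```text
t: 28.3
eef_pos: [0.5858, -0.1543, 0.0619]
tool_rot: [0.0, 0.705, 0.709, -0.0]
contact_force: [-5.3, -0.3, 12.6]
gripper_width: 0.263
grasp_force: 45.8
```

Emit:
arm_command(
  rows=[
    [[50,0,0,0,0],[50,0,0,0,0],[50,0,0,0,0],[50,0,0,0,0],[50,0,0,0.25,0],[50,0,0,0.5,0],[50,0,0,0.6,0],[50,0,0,0.6,0],[70,-0.05,0.4,0.5,0],[70,-0.08,0.7,0,0]],
  ],
)

```text
t: 29.55
eef_pos: [0.5797, -0.0892, 0.2112]
tool_rot: [0.003, 0.707, 0.708, 0.002]
contact_force: [0.0, 0.7, -0.5]
gripper_width: 0.82
grasp_force: 0.0
```

Emit:
arm_command(
  rows=[
    [[70,-0.1,0.8,0,0],[70,-0.1,0.8,0,0],[70,-0.1,0.8,0,0],[70,-0.1,0.8,0,0],[70,-0.1,0.8,0,0],[70,-0.1,0.8,0,0],[70,-0.1,0.8,0,0],[70,-0.1,0.8,0,0],[70,-0.1,0.8,0,0],[70,-0.1,0.6,0,0]],
  ],
)

```text
t: 30.8
eef_pos: [0.517, 0.3823, 0.2086]
tool_rot: [-0.0, 0.705, 0.709, 0.001]
contact_force: [0.4, -0.1, 0.5]
gripper_width: 0.821
grasp_force: 0.0
```

Emit:
arm_command(
  rows=[
    [[70,-0.05,0.45,0,0],[70,0,0,-0.3,0],[70,0,0,-0.5,0],[70,0,0,-0.5,0],[70,0,0,-0.2,0],[70,0,0,0,0],[70,0,0,0,0],[70,0,0,0,0],[70,0,0,0,0],[70,0,0,0,0]],
  ],
)

```text
t: 32.05
eef_pos: [0.5149, 0.4069, 0.1176]
tool_rot: [0.0, 0.705, 0.709, 0.0]
contact_force: [-0.3, 0.1, -0.1]
gripper_width: 0.82
grasp_force: 0.0
```

Run:
```python
from w import *
im,p,o=snap("w12");print(proj(p,np.array([.515,.406,.07])))
t=cams.read_camera("top");cv2.imwrite("pics/t12.png",t[...,::-1])
z=lambda a:cv2.resize(a,None,fx=5,fy=5,interpolation=cv2.INTER_CUBIC)
cv2.imwrite("pics/c12.png",np.hstack([im[...,::-1][:400,80:560],cv2.resize(t[150:260,260:440,::-1],(310,400))]))
```

```text
32.05 tcp [0.5149 0.4069 0.1176] ang 1.576 w 70.0 gf 0.0 F [-0.3  0.1 -0.1] tcp px [313.4 251.6]
[313.38902275 221.51125521]
```

View pics/c12.png

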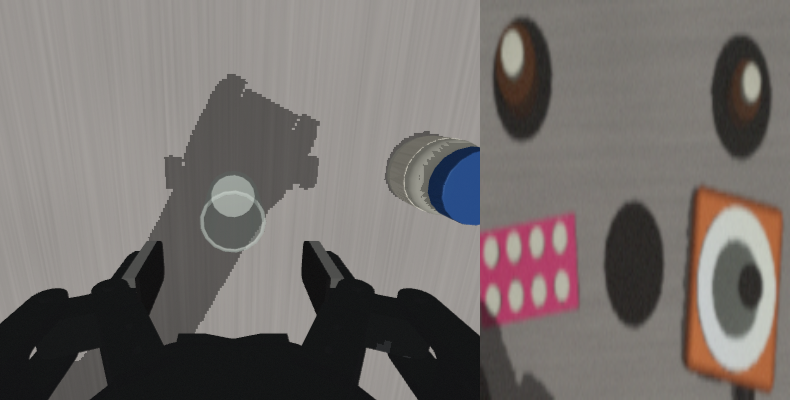

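Both bottles and the flask stand centred in the top view. The beaker rim is at (313,221), as expected. Grasping it.

Emit:
arm_command(
  rows=[
    [[70,0,-0.02,-0.2,0],[70,0,0,-0.4,0],[70,0,0,-0.4,0],[70,0,0,-0.36,0],[70,0,0,0,0],[35,0,0,0,0],[35,0,0,0,0],[35,0,0,0,0],[35,0,0,0,0],[35,0,0,0,0]],
  ],
  newtons=30,
)

```text
t: 33.4
eef_pos: [0.5152, 0.4062, 0.0367]
tool_rot: [0.0, 0.705, 0.709, 0.001]
contact_force: [-1.1, -0.3, 5.6]
gripper_width: 0.519
grasp_force: 31.6
```

Run:
```python
from w import *
p=dict(np.load("pics/w12.npz"));print(ray("",(313,221.5),.07,p),ray("",(313,196.5),.003,p))
im,p,o=snap("w13");P=o["eef_pos"]
print([(z,proj(p,np.array([*P[:2],z])).round(1)) for z in (0,.003,.07)])
cv2.imwrite("pics/c13.png",im[160:320,220:410,::-1].repeat(3,0).repeat(3,1))
```

```text
[0.51473172 0.40600728] [0.51485411 0.40492828]
33.4 tcp [0.5152 0.4062 0.0367] ang 1.576 w 44.3 gf 31.6 F [-1.1 -0.3  5.6] tcp px [313.4 251.6]
[(0, array([313.2, 226.2])), (0.003, array([313.2, 227.9])), (0.07, array([313.7, 286.9]))]
```

View pics/c13.png

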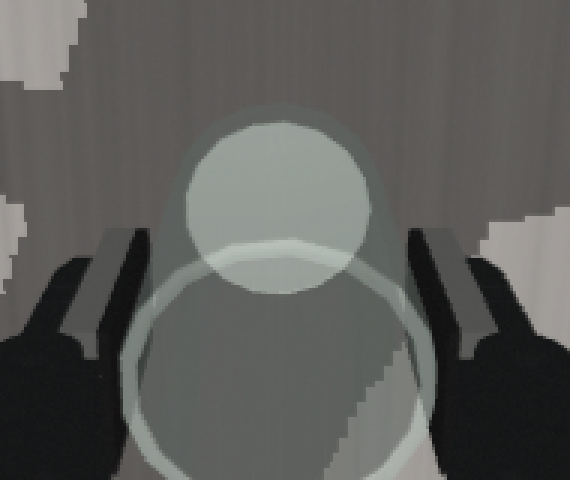

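The beaker is held: its floor disc is at (313,229) against an expected (313,228), so it is centred. Carrying it to the middle coaster.

Emit:
arm_command(
  rows=[
    [[35,0,0,0.1,0],[35,0,0,0.2,0],[35,0,0,0.4,0],[35,0,0,0.5,0],[35,0,0,0.4,0],[35,0,0,0.3,0],[35,0,-0.2,0.1,0],[35,-0.05,-0.4,0,0],[35,-0.05,-0.5,0,0],[35,-0.05,-0.5,0,0]],
  ],
)

```text
t: 34.7
eef_pos: [0.5052, 0.3073, 0.155]
tool_rot: [0.0, 0.706, 0.709, -0.001]
contact_force: [0.4, 0.3, -0.5]
gripper_width: 0.521
grasp_force: 30.9
```

Emit:
arm_command(
  rows=[
    [[35,-0.05,-0.5,0,0],[35,-0.05,-0.5,0,0],[35,-0.05,-0.5,0,0],[35,-0.05,-0.5,0,0],[35,-0.05,-0.5,0,0],[35,-0.05,-0.5,0,0],[35,-0.05,-0.5,0,0],[35,-0.05,-0.5,0,0],[35,-0.05,-0.5,0,0],[35,-0.01,-0.4,0,0]],
  ],
)

```text
t: 35.95
eef_pos: [0.4768, 0.0133, 0.1552]
tool_rot: [-0.0, 0.706, 0.708, -0.001]
contact_force: [-0.7, 0.9, -1.3]
gripper_width: 0.522
grasp_force: 30.9
```

Emit:
arm_command(
  rows=[
    [[35,0,-0.2,0,0],[35,0,-0.08,0,0],[35,0,0,-0.2,0],[35,0,0,-0.4,0],[35,0,0,-0.5,0],[35,0,0,-0.4,0],[35,0,0,-0.2,0],[35,0,0,-0.05,0],[35,0,0,0,0],[35,0,0,0,0]],
  ],
)

```text
t: 37.2
eef_pos: [0.4788, -0.0011, 0.0514]
tool_rot: [0.001, 0.705, 0.709, 0.001]
contact_force: [0.4, -0.6, -1.0]
gripper_width: 0.523
grasp_force: 30.8
```

Run:
```python
from fit import *
im,p,o=snap("w14");coaster(im,p,140,250,180,450);coaster(im,p,140,220,180,450)
P=o["eef_pos"];print(proj(p,np.array([*P[:2],P[2]-.0367+.003])))
```

```text
37.2 tcp [ 0.4788 -0.0011  0.0514] ang 1.576 w 44.6 gf 30.8 F [ 0.4 -0.6 -1. ] tcp px [313.4 251.5]
coaster [ 4.779e-01 -1.000e-04] 0.0411 38
coaster [ 4.779e-01 -1.000e-04] 0.0411 30
[313.17283573 227.84319505]
```

Emit:
arm_command(
  rows=[
    [[35,-0.01,0.015,-0.04,0],[35,0,0,-0.04,0],[35,0,0,-0.04,0],[35,0,0,-0.02,0],[35,0,0,-0.02,0],[35,0,0,-0.01,0],[35,0,0,-0.01,0],[35,0,0,-0.01,0],[35,0,0,0,0],[35,0,0,0,0]],
  ],
)

```text
t: 38.5
eef_pos: [0.4775, -0.0004, 0.0406]
tool_rot: [0.001, 0.705, 0.709, -0.0]
contact_force: [-6.9, 0.3, 18.8]
gripper_width: 0.52
grasp_force: 33.1
```

Emit:
arm_command(
  rows=[
    [[66,0,0,0,0],[66,0,0,0,0],[66,0,0,0,0],[66,0,0,0.2,0],[66,0,0,0.4,0],[66,0,0,0.6,0],[66,0,0,0.7,0],[66,0,0,0.7,0],[66,0,0,0.5,0],[50,0,-0.3,0,0]],
  ],
)

```text
t: 39.75
eef_pos: [0.4792, -0.0169, 0.2288]
tool_rot: [0.002, 0.704, 0.71, 0.002]
contact_force: [0.5, 0.1, -0.9]
gripper_width: 0.593
grasp_force: 0.0
```

Emit:
arm_command(
  rows=[
    [[50,-0.08,-0.5,0,0],[50,-0.08,-0.7,0,0],[50,-0.08,-0.7,0,0],[50,-0.08,-0.7,0,0],[50,-0.08,-0.7,0,0],[50,-0.08,-0.7,0,0],[50,-0.08,-0.5,0,0],[50,-0.07,-0.23,-0.4,0],[50,0,0,-0.7,0],[50,0,0,-0.7,0]],
  ],
)

```text
t: 41.0
eef_pos: [0.4399, -0.3025, 0.1172]
tool_rot: [0.001, 0.706, 0.709, 0.0]
contact_force: [-0.1, 0.4, -0.4]
gripper_width: 0.587
grasp_force: 0.0
```

Emit:
arm_command(
  rows=[
    [[50,0,0,-0.5,0],[50,0,0,-0.2,0],[50,0,0,0,0],[50,0,0,0,0],[50,0,0,0,0],[50,0,0,0,0],[50,0,0,0,0],[50,0,0,0,0],[50,0,0,0,0],[50,0,0,0,0]],
  ],
)

```text
t: 42.25
eef_pos: [0.4397, -0.3021, 0.0753]
tool_rot: [-0.0, 0.705, 0.709, 0.0]
contact_force: [-0.1, -0.8, 0.2]
gripper_width: 0.582
grasp_force: 0.0
```

Run:
```python
from w import *
im,p,o=snap("w15");P=o["eef_pos"]
h=cv2.cvtColor(im,cv2.COLOR_RGB2HSV).astype(int);m=(h[...,2]>200)&(h[...,1]<30);m[:120]=0;m[330:]=0;m[:,:220]=0;m[:,410:]=0
print(h[200:300:10,313].tolist())
m=cv2.morphologyEx(m.astype(np.uint8),cv2.MORPH_OPEN,np.ones((7,7)))
for b in blobs(m,800): print(b,ray("",b[0],.008,p))
print(proj(p,np.array([.4395,-.302,.008])),proj(p,np.array([.4395,-.302,.028])))
```

```text
42.25 tcp [ 0.4397 -0.3021  0.0753] ang 1.576 w 49.7 gf 0.0 F [-0.1 -0.8  0.2] tcp px [313.4 251.6]
[[20, 20, 117], [23, 16, 128], [20, 18, 127], [20, 18, 127], [22, 13, 211], [11, 12, 170], [13, 11, 169], [17, 11, 169], [13, 11, 169], [17, 14, 169]]
([304.5, 234.1], [274, 216, 67, 31, 957]) [ 0.43314009 -0.32075785]
[312.85659002 211.0281607 ] [312.87979498 220.34819614]
```

View pics/w15.png

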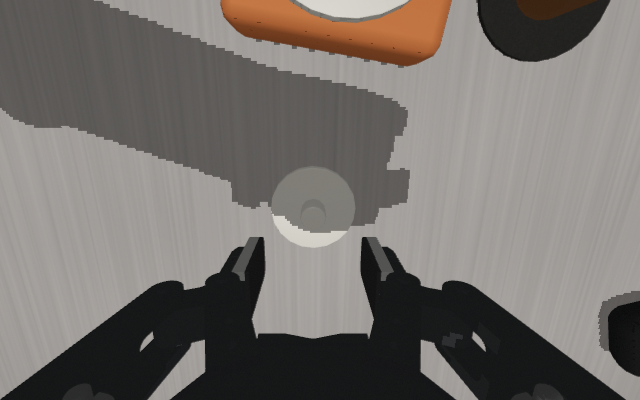

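The cover disc spans columns 272–355 and rows 166–248, with the knob near (313,212). Computing its centre from the silhouette edges.

Run:
```python
from h import *
p=dict(np.load("pics/w15.npz"))
a=ray("",(313,166),0,p);b=ray("",(313,248),.008,p);print(a,b,(a+b)/2,a[1]-b[1])
im=cv2.imread("pics/w15.png");print(im[160:252:2,313].tolist());print(im[212,296:332].tolist())
```

```text
[ 0.43948167 -0.26919331] [ 0.43973448 -0.3324455 ] [ 0.43960808 -0.30081941] 0.0632521923519192
[[92, 94, 97], [93, 95, 98], [92, 94, 97], [108, 113, 116], [124, 129, 131], [119, 125, 127], [119, 125, 127], [119, 126, 128], [119, 125, 128], [119, 126, 128], [119, 126, 128], [119, 126, 128], [120, 126, 128], [119, 126, 128], [120, 126, 128], [119, 126, 128], [119, 126, 128], [119, 126, 128], [119, 125, 128], [119, 125, 127], [108, 114, 117], [109, 115, 117], [109, 115, 117], [113, 120, 121], [123, 129, 131], [120, 126, 128], [120, 126, 128], [119, 126, 128], [119, 125, 127], [119, 124, 127], [118, 124, 127], [118, 124, 127], [118, 125, 127], [118, 125, 127], [118, 125, 127], [118, 124, 127], [131, 138, 140], [202, 210, 213], [201, 209, 212], [201, 209, 212], [200, 208, 211], [200, 208, 211], [199, 207, 210], [198, 206, 209], [162, 166, 171], [162, 165, 170]]
[[119, 125, 127], [119, 125, 127], [119, 125, 127], [119, 124, 127], [118, 123, 126], [107, 113, 115], [113, 119, 122], [119, 126, 127], [119, 126, 128], [119, 126, 128], [120, 126, 128], [119, 125, 128], [119, 125, 128], [119, 125, 128], [120, 126, 128], [120, 126, 128], [120, 126, 128], [120, 126, 128], [120, 126, 128], [119, 126, 128], [120, 126, 128], [119, 125, 128], [119, 126, 128], [120, 126, 128], [119, 126, 128], [119, 126, 127], [119, 125, 127], [116, 123, 125], [109, 115, 117], [111, 116, 118], [120, 125, 128], [119, 124, 127], [119, 124, 127], [120, 125, 127], [119, 124, 127], [119, 125, 128]]
```

Emit:
arm_command(
  rows=[
    [[50,0,0.012,-0.3,0],[50,0,0,-0.3,0],[50,0,0,-0.3,0],[50,0,0,-0.14,0],[50,0,0,0,0],[10,0,0,0,0],[10,0,0,0,0],[10,0,0,0,0],[10,0,0,0,0],[10,0,0,0,0]],
  ],
  newtons=40,
)

```text
t: 43.55
eef_pos: [0.4403, -0.3017, 0.0136]
tool_rot: [0.001, 0.705, 0.709, 0.0]
contact_force: [-0.7, -0.1, 6.2]
gripper_width: 0.189
grasp_force: 39.2
```

Run:
```python
from w import *
im,p,o=snap("w16");P=o["eef_pos"]
g=cv2.cvtColor(im,cv2.COLOR_RGB2HSV).astype(int)
col=[300,306,313,320,326]
for c in col: 
    d=np.abs(np.diff(g[120:260,c,2])); print(c,[(int(i)+120,int(d[i])) for i in np.where(d>8)[0]])
for y in (.0,):print([(z,dy,proj(p,P*[1,1,0]+[0,dy,z]).round(1).tolist()) for z,dy in ((0,.032),(.008,.032),(.008,-.032),(.028,0))])
```

```text
43.55 tcp [ 0.4403 -0.3017  0.0136] ang 1.576 w 16.2 gf 39.2 F [-0.7 -0.1  6.2] tcp px [313.4 251.6]
300 [(187, 17), (190, 10)]
306 [(186, 18), (189, 12)]
313 [(185, 9), (186, 10), (189, 15), (231, 10), (246, 14)]
320 [(186, 10), (187, 10), (190, 13)]
326 [(187, 16), (238, 9)]
[(0, 0.032, [313.5, 187.1]), (0.008, 0.032, [313.6, 190.9]), (0.008, -0.032, [313.1, 297.2]), (0.028, 0, [313.5, 265.0])]
```

Emit:
arm_command(
  rows=[
    [[10,0,0,0.1,0],[10,0,0,0.3,0],[10,0,0,0.5,0],[10,0,0,0.6,0],[10,0,0,0.6,0],[10,0,0,0.6,0],[10,0,0,0.5,0],[10,0,0,0.3,0],[10,0,0.2,0.1,0],[10,0.05,0.4,0,0]],
  ],
)

```text
t: 44.85
eef_pos: [0.4421, -0.2649, 0.2286]
tool_rot: [-0.0, 0.706, 0.708, -0.0]
contact_force: [0.5, 1.5, -0.7]
gripper_width: 0.187
grasp_force: 39.1
```

Emit:
arm_command(
  rows=[
    [[10,0.08,0.5,0,0],[10,0.08,0.5,0,0],[10,0.08,0.5,0,0],[10,0.08,0.5,0,0],[10,0.08,0.5,0,0],[10,0.08,0.5,0,0],[10,0.05,0.5,0,0],[10,0.05,0.5,0,0],[10,0,0.3,0,0],[10,0,0.1,0,0]],
  ],
)

```text
t: 46.1
eef_pos: [0.4764, 0.0003, 0.2281]
tool_rot: [-0.001, 0.704, 0.71, -0.001]
contact_force: [0.2, -0.5, -1.0]
gripper_width: 0.19
grasp_force: 39.1
```

Emit:
arm_command(
  rows=[
    [[10,0,0,-0.2,0],[10,0,0,-0.4,0],[10,0,0,-0.5,0],[10,0,0,-0.5,0],[10,0,0,-0.3,0],[10,0,0,0,0],[10,0,0,0,0],[10,0,0,0,0],[10,0,0,0,0],[10,0,0,0,0]],
  ],
)

```text
t: 47.35
eef_pos: [0.4777, -0.0014, 0.1153]
tool_rot: [0.0, 0.705, 0.709, 0.0]
contact_force: [-0.4, -0.2, -1.3]
gripper_width: 0.188
grasp_force: 39.1
```

Run:
```python
from fit import *
im,p,o=snap("w17");P=o["eef_pos"]
coaster(im,p,140,215,180,450)
g=cv2.cvtColor(im,cv2.COLOR_RGB2HSV).astype(int)
for c in (296,306,313,320,330): 
    d=np.abs(np.diff(g[100:240,c,2])); print(c,[(int(i)+100,int(d[i])) for i in np.where(d>5)[0]])
B=np.array([.4777,-.0011,0])
print([(n,proj(p,B+v).round(1).tolist()) for n,v in (("foot back",[0,.023,.004]),("rim back",[0,.023,.074]),("coaster back",[0,.042,.004]))],"cover back",proj(p,P+[0,.0328,-.0136]).round(1))
```

```text
47.35 tcp [ 0.4777 -0.0014  0.1153] ang 1.576 w 16.0 gf 39.1 F [-0.4 -0.2 -1.3] tcp px [313.3 251.6]
coaster [ 4.778e-01 -1.000e-04] 0.0409 30
296 [(149, 6), (150, 74), (174, 30), (175, 19), (179, 16), (180, 41), (181, 32), (188, 41), (191, 8), (233, 48), (234, 48)]
306 [(147, 41), (148, 34), (169, 9), (170, 44), (173, 8), (174, 52), (175, 33), (186, 33), (187, 9), (189, 7), (190, 9), (232, 6)]
313 [(146, 34), (147, 41), (169, 34), (170, 12), (173, 37), (174, 51), (185, 12), (186, 31), (189, 12), (231, 10)]
320 [(147, 55), (148, 19), (170, 15), (171, 35), (174, 8), (175, 53), (176, 32), (186, 20), (187, 21), (190, 13), (233, 7)]
330 [(149, 17), (150, 58), (176, 24), (177, 21), (182, 33), (183, 37), (184, 12), (188, 29), (189, 11), (191, 12), (233, 51), (234, 55)]
[('foot back', [313.0, 169.7]), ('rim back', [313.2, 189.8]), ('coaster back', [313.1, 147.8])] cover back [313.5 185.7]
```

Foot back edge at row 169.5 against an expected 169.7, so the beaker is where I placed it and the cover is aligned with it. Lowering.

Emit:
arm_command(
  rows=[
    [[10,-0.005,-0.005,-0.1,0],[10,0,0,-0.12,0],[10,0,0,-0.1,0],[10,0,0,-0.05,0],[10,0,0,-0.03,0],[10,0,0,-0.02,0],[10,0,0,-0.01,0],[10,0,0,-0.01,0],[10,0,0,-0.01,0],[10,0,0,0,0]],
  ],
)

```text
t: 48.65
eef_pos: [0.4772, -0.0017, 0.0879]
tool_rot: [-0.0, 0.705, 0.709, 0.0]
contact_force: [0.5, -0.2, -0.7]
gripper_width: 0.19
grasp_force: 39.1
```

Emit:
arm_command(
  rows=[
    [[10,0,0,-0.01,0],[10,0,0,-0.01,0],[10,0,0,0,0],[10,0,0,0,0],[10,0,0,0,0],[10,0,0,0,0],[10,0,0,0,0],[10,0,0,0,0],[10,0,0,0,0],[10,0,0,0,0]],
  ],
)

```text
t: 49.9
eef_pos: [0.4776, -0.0017, 0.0876]
tool_rot: [0.0, 0.705, 0.709, 0.0]
contact_force: [-2.5, -0.3, 10.8]
gripper_width: 0.187
grasp_force: 40.1
```

Emit:
arm_command(
  rows=[
    [[45,0,0,0,0],[45,0,0,0,0],[45,0,0,0,0],[45,0,0,0,0],[45,0,0,0.15,0],[45,0,0,0.3,0],[45,0,0,0.5,0],[45,0,0,0.5,0],[45,0,0,0.5,0],[45,0,0,0.2,0]],
  ],
)

```text
t: 51.15
eef_pos: [0.4783, -0.0015, 0.2184]
tool_rot: [0.002, 0.705, 0.709, 0.001]
contact_force: [-0.1, 0.1, -0.0]
gripper_width: 0.527
grasp_force: 0.0
```

Emit:
arm_command(
  rows=[
    [[45,0,-0.5,0.2,0],[45,0,-0.7,0,0],[45,0,-0.7,0,0],[45,0,-0.7,0,0],[45,0,-0.7,0,0],[45,0,-0.7,0,0],[45,0,-0.7,0,0],[45,0,-0.7,0,0],[45,0,-0.3,0,0],[45,0,0,0,0]],
  ],
)

```text
t: 52.4
eef_pos: [0.4769, -0.3441, 0.2273]
tool_rot: [-0.0, 0.706, 0.708, 0.0]
contact_force: [0.7, 0.5, -0.3]
gripper_width: 0.527
grasp_force: 0.0
```

Run:
```python
from w import *
im,p,o=snap("w18")
t=cams.read_camera("top");s=cams.read_camera("scene");cv2.imwrite("pics/t18.png",t[...,::-1]);cv2.imwrite("pics/s18.png",s[...,::-1])
for n,a,z,R in (("top",t,.082,(195,250,325,375)),("scene",s,.082,(150,215,300,350))):
    h=cv2.cvtColor(a,cv2.COLOR_RGB2HSV).astype(int);m=(h[...,2]>110)&(h[...,1]<40);k=np.zeros_like(m);k[R[0]:R[1],R[2]:R[3]]=1
    for c,st in blobs(m&k,100): print(n,c,st,ray(n,c,z).round(4))
h=cv2.cvtColor(t,cv2.COLOR_RGB2HSV).astype(int)
for nm,m,z in (("dark",h[...,2]<50,.12),("white",(h[...,2]>150)&(h[...,1]<60),.125)):
    m=m.copy();m[:150]=0;m[265:]=0;m[:,:250]=0;m[:,450:]=0
    for c,st in blobs(m,30): print(nm,c,st[4],ray("top",c,.004).round(4),ray("top",c,.08).round(4))
```

```text
52.4 tcp [ 0.4769 -0.3441  0.2273] ang 1.574 w 45.0 gf 0.0 F [ 0.7  0.5 -0.3] tcp px [313.4 251.6]
top [349.8, 222.0] [325, 195, 50, 55, 1686] [ 0.4761 -0.0012]
top [350.6, 221.4] [337, 208, 28, 28, 633] [ 0.4774 -0.003 ]
scene [306.4, 173.0] [300, 164, 14, 19, 154] [ 0.4606 -0.0824]
scene [334.9, 184.7] [312, 164, 38, 49, 1181] [0.4436 0.0075]
scene [305.6, 206.4] [300, 199, 14, 16, 136] [0.5614 0.0255]
dark [287.5, 174.9] 416 [0.5965 0.1421] [0.5868 0.1368]
dark [409.9, 177.1] 584 [ 0.5832 -0.154 ] [ 0.5742 -0.1404]
dark [339.2, 225.9] 110 [0.4697 0.0204] [0.468  0.0228]
dark [416.2, 228.1] 108 [ 0.4595 -0.1643] [ 0.4585 -0.1501]
dark [413.1, 258.3] 35 [ 0.3876 -0.1541] [ 0.3912 -0.1405]
white [278.2, 164.1] 93 [0.6235 0.1642] [0.612  0.1574]
white [417.4, 172.3] 55 [ 0.5944 -0.1726] [ 0.5847 -0.1578]
white [408.5, 229.1] 981 [ 0.4576 -0.1458] [ 0.4567 -0.1327]
white [350.7, 221.5] 560 [ 0.4796 -0.0075] [ 0.4773 -0.0033]
white [306.0, 215.0] 50 [0.4981 0.0997] [0.4946 0.097 ]
white [292.4, 216.2] 49 [0.4961 0.1325] [0.4927 0.1277]
white [265.6, 218.7] 51 [0.4918 0.1972] [0.4887 0.1883]
white [279.2, 217.2] 48 [0.4945 0.1644] [0.4912 0.1576]
white [307.3, 228.2] 51 [0.4662 0.0973] [0.4648 0.0948]
white [293.9, 229.6] 53 [0.4637 0.1296] [0.4624 0.125 ]
white [266.9, 232.3] 46 [0.459  0.1947] [0.458 0.186]
white [280.3, 231.2] 51 [0.4607 0.1624] [0.4596 0.1557]
```

All pieces check out numerically. In the top view the cover is at (.477,-.003) and its coaster at (.4785,-.003), and the gripper is clear.

```bash
python3 -c "
from station import job
print(job.hand_in())"
```

```text
the job is handed in; nothing more can be done
None
```

The bench is laid out and handed in at about 52 s: in the camera checks the flask, both bottles, the beaker and its cover sat within 1–2 mm of centre, with the gripper open and clear; the judge gave no verdict.

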